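# Hold a plant stake in the mitre block for sawing

### The arm

A 6-joint arm with a two-finger parallel gripper is mounted at the origin on the work surface. World frame = base frame: x ahead of the robot, y to its left, z up, the work surface at z = 0. Lengths are in m, angles in rad, forces in N, time in s.
With the tool pointing down it reaches from about 0.375 to 0.9 m from the base axis. Payload 3.1 kg.
Tool frame: the origin (TCP) lies between the finger pads; the fingertips stand 22 mm ahead of it and the grasp point (between the pads) lies 3 mm ahead of it; z points along the fingers, y is the line along which they close (so a half turn about z gives the same grasp; the last joint's range is limited). The gripper opens to 87 mm and grips with 3 to 60 N. Pads are 19 mm wide; open, the fingers measure 117 mm over their backs; the gripper's body (75 mm by 190 mm) begins 51 mm behind the grasp point.
Start: joints at [-1.29, 0.527, 1.433, -0, 1.181, -0.178], TCP at [0.277, -0.56, 0.245] pointing down, gripper open.
Joint ranges: [-3.08, 3.08], [-0.75, 2.2], [0.22, 2.44], [-1.43, 4.57], [0, 2.65], [-2.85, 2.85]. Speed limits (rad/s): [2.79, 2.79, 3.14, 3.14, 3.14, 3.14].

### API

Orientations are given as a unit quaternion [x, y, z, w].
In Python, from rig import robot gives the robot as it stands.
- The arm moves only by the tool move_arm, never from a script. Its argument "series" is text: rows parted by semicolons, each of 6 numbers parted by spaces: the shift along the tool's x, y, z in mm, then the turn, a rotation vector about the tool's x, y, z in degrees. In form: dx dy dz ax ay az; .... A call has 1 to 8 rows; each row is the pose to reach, as a shift and turn from the pose commanded when the call began, along the tool's axes at that moment; what a row does not reach only later rows make up. A row lasts 1/12 s, in which the tool goes at most 41.7 mm and 7.16 degrees, less where a joint would pass 70% of its speed; a pose out of reach is approached as far as the arm can. A call with a gripper value outside its range is refused whole. "jaw" is the opening, from 0 (shut) to 1 (fully open), set as the call begins (left out, the last holds). The fingers move at their own pace and stop on an object; "newtons" is the grip in N (left out, the last holds). Time passes only in rows, so rows that repeat a pose let the fingers close. It gives the time, the measured TCP pose, the force, the opening and the grip force at its end, in the units of the state.
- robot.get_obs(): the state, without advancing time (a new reading comes with each control period).
- robot.camera(name): name is "side" or "top" or "wrist"; returns a dict with "img" (420x560x3 uint8, red, green, blue), "mtx" (3x3 intrinsics, pixels), "distortion" ([k1, k2, p1, p2, k3] as OpenCV has them; the pictures are not rectified), "world_to_cam" (4x4, takes a point from world to camera coordinates). Camera axes: x right, y down, z forward; pixel columns grow to the right and rows downward; lengths in m; the calibration is good to about 2 mm. A picture is of the moment at which its call begins. There is no depth.
- robot.hand_in(): hands the job in; it is judged then, once.
Trained networks look in a picture, given as the dict that the camera call returned (one of the last four; its "shot" number tells which), for a name from the list of things; names that differ only in an ending like _2 or _b are one class to them, and where a whole thing is asked for, a point or a joint stands for the part that bears it (a point fixed in the world has none). Each returns a list of dicts, best first, with "p" (0 to 1); they miss things now and then, are a little off and sometimes report something else, mostly with a low value. They report only what shows in the picture. A call takes as long as a camera call. They do not tell look-alikes from the thing itself.
- robot.search_frame(picture, thing): "xyz" ([x, y, z] in m, in world coordinates, good to about 4 mm: the middle of the surface that is visible of it).
- robot.tip_of(picture, thing): "xyz" ([x, y, z] in m, in world coordinates, good to about 4 mm: a listed point, or the origin of a listed thing).
The state is a dict: "time": time; "q": joint angles; "joint_velocities": joint speeds; "joint_torque": joint torques, N m; "position": TCP position; "tool_rot": TCP orientation; "ft_force": force on the tool from outside, world axes, zero at the start; "moment": the same for the moment, N m; "grip_width": finger opening in m; "grip_force": force on a finger pad.
Only numpy, scipy, OpenCV 4.12 (cv2) and the standard library are available. Lean on these libraries where they do the work, as an engineer would, in place of code of your own. Each camera call takes 0.05 s, during which the arm holds its last target. There are 200 camera calls.

### The job

The old pointed foot of the long wooden plant stake is about to be sawn off. Lay the stake on the bed of the mitre block, flat and straight along the fence, its square end butted against the clamped stop block and its pointed foot out past the straight saw slot; then, on the stop block's side of the slot and well clear of it, press the stake firmly into the fence and down onto the bed with one diagonal push, and finish while still holding it like that. Leave everything else on the bench where it is.

Things in the scene. Friction and masses are not known exactly. Their poses are not given: they have to be found in the camera images.
- stake: the long plant stake: wooden, 25 x 25 mm square, 200 mm long, about 70 g, lying on a side; the last 45 mm taper on all sides to a 6 mm dark point, the other end is sawn square. The only long one with a point. Origin at its centre (100 mm from either end, 12.5 mm up); x lengthwise towards the point, z up. Any of its long sides may be down. A push of 10 to 20 N holds it well
- stake_end (a point): centre of the stake's square end face, at x = -100 mm of the stake, 12.5 mm above what it lies on; same axes as the stake
- mitre_block: the mitre block, a wooden saw guide screwed to the bench (it cannot move): a 6 mm plywood baseboard 120 x 330 mm that carries the bed and the fence (fence face at x = +35 mm). Origin at the centre of its underside; x points across it from the open front (nearer the robot) to the fence, y along the fence, z up
- bed: the bed of the mitre block: a flat board 120 mm (x) by 300 mm (y), 18 mm thick, top 24 mm above the bench. Origin at the centre of its underside; axes as the mitre block. In front of the fence 95 mm of its top is free and open towards -x
- fence: the fence of the mitre block: an upright wooden bar 25 mm thick (x), 300 mm long (y) that stands 40 mm above the bed along its far edge. Origin at the centre of its underside; axes as the mitre block. It has a straight saw slot in the middle and a 45-degree slot 52 mm to either side
- slot (a point): foot of the straight saw slot (2 mm wide, along x across fence and bed): on the bed's top, at the fence's front face, mid-length. x points into the fence (its face is x = 0; a touching stake's centre lies at x = -12.5 mm), y along the fence towards the stop block, z up (bed top is z = 0)
- stop: the stop block: wooden, 34 (x) by 30 (y) by 34 mm high, on the bed against the fence, held by a steel clamp that reaches over the fence (immovable; clamp top 60 mm above the bed, 6 mm proud of the block's front). Origin at the centre of its underside; axes as the mitre block. Stands 102 to 120 mm from straight slot to stop face
- stop_face (a point): on the face of the stop block that looks along -y to the straight slot (the face the stake's end butts against), at the bed's surface, touching the fence; axes as the mitre block
- short_stake: bystander: a stake already sawn, 25 x 25 x 115 mm, both ends square. Origin at the centre of its underside
- foot_offcut: bystander: a sawn-off pointed foot, 25 x 25 x 75 mm. Origin on its underside, 30 mm from its square end, x towards its point
- saw: bystander: a back saw lying flat, 340 mm long along y and 65 mm wide, 22 mm high. Origin near its middle, on the bench
- pencil: bystander: flat carpenter's pencil, 14 x 8 x 177 mm. Origin at the centre of its underside
- square: bystander: a try square lying flat, stock 115 mm along y, steel blade 150 mm along x. Origin at the centre of the stock's underside
- pot_a: bystander: black plant pot, 84 mm wide, 75 mm high, with tall seedlings. Origin at the centre of its underside
- pot_b: bystander: black plant pot, 84 mm wide, 75 mm high, with short seedlings. Origin at the centre of its underside
- wash_bottle: bystander: white wash bottle with yellow cap, 68 mm wide, 197 mm high. Origin at the centre of its underside
There are look-alikes about, which are no part of the job. What is shaped like the stake but green is not meant.

How it is judged:
On the way, in this order (a step that is already met when the one before it is completed fails the run):
1. the stake is lifted clear of the bench (height (world z) of stake above 0.045 m and height (world z) of stake_end above 0.04 m), for 0.1 s.
2. the stake lies flat on the bed along the fence, its square end at the stop block (z of stake in the frame of slot below 0.0155 m and x of stake in the frame of slot above -0.016 m and angle between the x axis of stake and the y axis of fence, either way round below 0.03 rad and y of stake_end in the frame of stop_face above -0.004 m), for 0.2 s.
At the end, for the whole second after the job is handed in: stake flat on the bed and along the fence (each within 2.5 mm, 0.025 rad), square end within 4 mm of the stop face, point past the slot; at rest, the hand still pressing it at least 25 mm from the slot on the stop side, with over 3 N on the fence and 3.5 N on the bed at once (z of stake in the frame of slot between 0.01 and 0.015 m and x of stake in the frame of slot above -0.015 m and angle between the x axis of stake and the y axis of fence, either way round below 0.025 rad and y of stake_end in the frame of stop_face between -0.004 and 0.003 m and contact force between stake and fence above 3 N and contact force between stake and bed above 3.5 N and contact force between the fingers and stake above 4 N and y of the grasp point in the frame of slot above 0.025 m and linear speed of stake below 0.01 m/s); the arm keeps its last pose, push and grip.
It fails at once if a bystander on the bench was pushed away (distance of any of short_stake, foot_offcut, saw, pencil, square, pot_a, pot_b, wash_bottle from where it was at the start of the episode above 0.02 m).
It also fails if it takes over 59 s, if anything falls off the work surface, if the arm or the gripper's body presses on something with over 40 N, if the wrist force passes 120 N, or if a joint passes its speed limit or range.

## Working session

There is one attempt and no reset: what is moved stays moved. The work goes in short steps, Python scripts to look and compute and a tool call to move; the robot and the scene stay as the last step left them, time stands still between calls to the robot, and variables do not carry over. Pictures are saved under pics/ and viewed, at most 10 in all, crops included, and the job is handed in when it is done.

Besides the shell and the picture viewer there is one more tool, called after ">>>" as name(argument=value, ...) on one line, values as JSON. move_arm: Moves the arm, as the interface text tells. Its arguments: {"type":"object","properties":{"series":{"type":"string"},"jaw":{"type":"number"},"newtons":{"type":"number"}},"required":["series"]}

```bash
ls; mkdir -p pics; cat > h.py <<'E'
import numpy as np, cv2
from rig import robot
from scipy.spatial.transform import Rotation as R
def px(c,P):
    T=np.array(c["world_to_cam"]);r,_=cv2.Rodrigues(T[:3,:3])
    return cv2.projectPoints(np.array(P,float).reshape(-1,1,3),r,T[:3,3],np.array(c["mtx"]),np.array(c["distortion"]))[0].reshape(-1,2)
def ray(c,uv,z):
    T=np.array(c["world_to_cam"]);u=cv2.undistortPoints(np.array(uv,float).reshape(-1,1,2),np.array(c["mtx"]),np.array(c["distortion"])).reshape(-1,2)
    d=np.c_[u,np.ones(len(u))]@T[:3,:3];o=-T[:3,:3].T@T[:3,3]
    return o+d*((z-o[2])/d[:,2:3])
def save(c,n): cv2.imwrite(f"pics/{n}.png",c["img"][:,:,::-1])
E
python3 - <<'E'
from h import *
c=robot.camera("top");save(c,"top0")
for t in ["stake","stake_end","slot","stop_face","stop","fence","bed","short_stake","foot_offcut"]:
    for f in (robot.search_frame,robot.tip_of):
        try:
            for d in f(c,t)[:3]: print(t,f.__name__,np.round(d["xyz"],3),round(d["p"],2),px(c,d["xyz"]).round())
        except Exception as e: print(t,e)
s=robot.camera("side");save(s,"side0")
print(robot.get_obs())
E
```

```text
pics
stake call [ 0.55  -0.545  0.025] 0.9 [[467. 180.]]
stake call [ 0.521 -0.276  0.025] 0.66 [[376. 190.]]
stake call [ 0.14  -0.36   0.025] 0.5 [[409. 324.]]
stake call [ 0.517 -0.271  0.013] 0.94 [[373. 192.]]
stake call [ 0.563 -0.549  0.011] 0.73 [[466. 176.]]
stake call [ 0.171 -0.317  0.011] 0.64 [[392. 313.]]
stake_end call [ 0.524 -0.277  0.026] 0.66 [[376. 189.]]
stake_end call [ 0.551 -0.541  0.026] 0.58 [[465. 179.]]
stake_end call [ 0.144 -0.358  0.025] 0.58 [[409. 323.]]
stake_end call [ 0.478 -0.505  0.011] 0.89 [[453. 205.]]
stake_end call [ 0.542 -0.368  0.015] 0.7 [[406. 183.]]
stake_end call [0.453 0.424 0.002] 0.29 [[134. 215.]]
slot call [0.594 0.14  0.024] 0.87 [[231. 165.]]
slot call [0.626 0.151 0.024] 0.85 [[228. 154.]]
slot call [ 0.574  0.507 -0.   ] 0.66 [[108. 174.]]
stop_face call [0.607 0.274 0.062] 0.81 [[183. 158.]]
stop_face call [ 0.523 -0.279  0.026] 0.21 [[377. 189.]]
stop_face call [0.619 0.257 0.028] 0.62 [[191. 156.]]
stop_face call [ 0.731 -0.166 -0.003] 0.28 [[335. 122.]]
stop call [0.604 0.274 0.059] 0.6 [[183. 159.]]
stop call [0.592 0.27
[... 578 characters left out ...]
ay([-1.28951224e+00,  5.27510390e-01,  1.43268027e+00,  2.35291134e-06,
        1.18138661e+00, -1.78504505e-01]), 'joint_velocities': array([ 1.73475663e-03,  3.36860856e-04, -1.20041876e-03, -2.39301603e-04,
       -9.15702754e-05,  1.08267051e-03]), 'joint_torque': array([-3.72624518e-04, -4.40023756e+01, -1.76989925e+01,  6.34061429e-02,
        5.04263712e-02, -1.09949588e-05]), 'position': array([ 0.27737119, -0.56007101,  0.2445483 ]), 'tool_rot': array([9.73690590e-01, 2.27874165e-01, 1.48203679e-06, 7.62546317e-06]), 'ft_force': array([0.27831495, 0.14731385, 0.14247   ]), 'moment': array([ 0.03638131, -0.0060829 , -0.00819864]), 'grip_force': 0.0, 'grip_width': 0.08677411943839816}
```

View pics/top0.png

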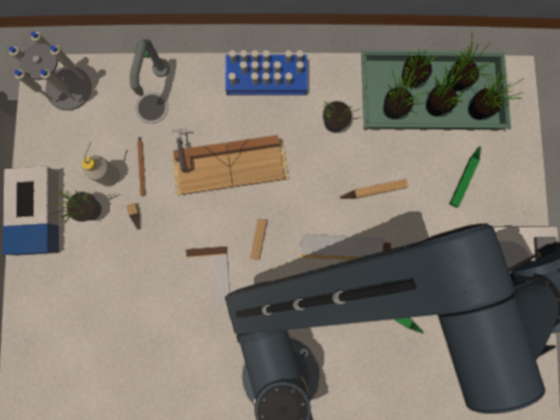

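View pics/side0.png

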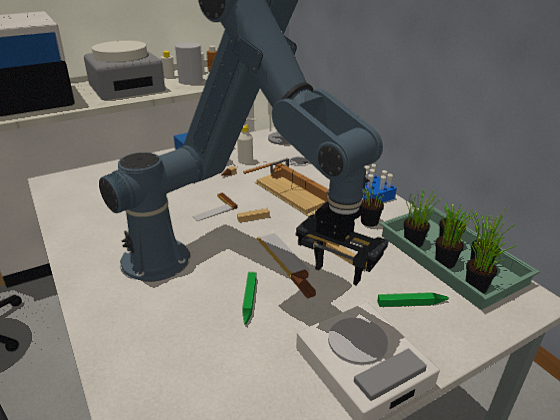

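The top view shows three pointed sticks: wooden at (375,190), green at (466,177) and green at (409,323). Only the wooden one, long with a dark tip at (343,195), fits the description. The stop and clamp sit at the left end of the fence, near (183,150). I'll confirm the stake in an enlarged crop.

```bash
python3 - <<'E'
from h import *
c=robot.camera("top")
a=cv2.resize(c["img"][125:205,160:300],None,fx=5.6,fy=3.7,interpolation=cv2.INTER_CUBIC)
b=cv2.resize(c["img"][160:220,320:425],None,fx=7.4666,fy=5,interpolation=cv2.INTER_CUBIC)
b=cv2.resize(b,(784,300));cv2.imwrite("pics/crop.png",np.vstack([a[:296],b])[:,:,::-1])
E
```

```text
(no output)
```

View pics/crop.png

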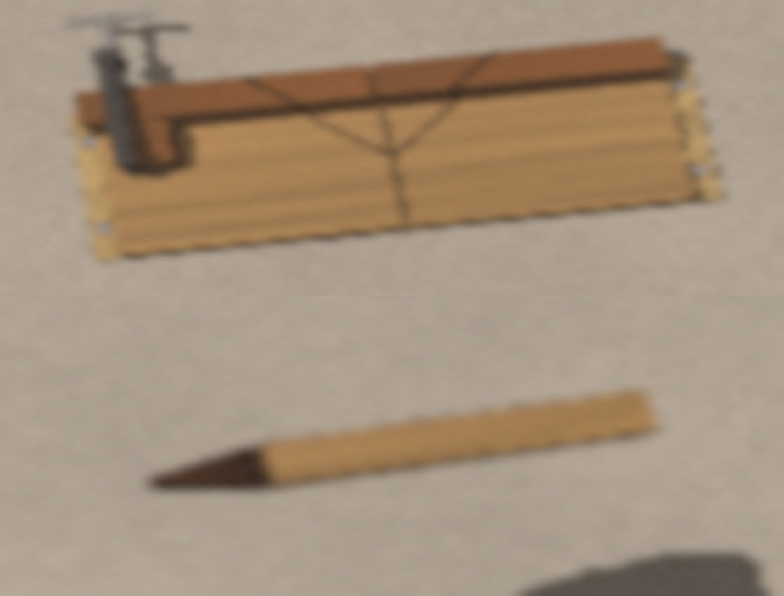

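The lower half shows the wooden stake, point at top-image (340,197) and square end at (407,183). The upper half shows the bed, with the slot foot near (228,154) and the stop face near (192,160).

```bash
python3 - <<'E'
from h import *
c=robot.camera("top")
print("tip,end",ray(c,[[340.1,197.4],[407,182.8]],.0125))
b=ray(c,[[181.4,194.5],[283.2,179.9],[232.7,185.8],[228.4,154.2]],.024);print("bed front L,R, slot front, slot fence",b)
d=b[0]-b[1];print("len",np.linalg.norm(d),"yaw fence y",np.degrees(np.arctan2(d[1],d[0])))
print("stop top", ray(c,[[191.5,160]],.058))
def solve(P,yaw):pass
o=robot.get_obs();Rt=R.from_quat(o["tool_rot"])
st=ray(c,[[340.1,197.4],[407,182.8]],.0125);u=(st[0]-st[1])/np.linalg.norm(st[0]-st[1]);print("L",np.linalg.norm(st[0]-st[1]),"yaw",np.degrees(np.arctan2(u[1],u[0])))
g=st[1]+u*.07; g[2]=.2
print(g,"shift tool mm",Rt.inv().apply(g-o["position"])*1000,"tool y yaw",np.degrees(np.arctan2(*Rt.apply([0,1,0])[1::-1])))
E
```

```text
tip,end [[ 0.50029879 -0.17426762  0.0125    ]
 [ 0.54308681 -0.37161143  0.0125    ]]
bed front L,R, slot front, slot fence [[ 0.50801204  0.28221001  0.024     ]
 [ 0.54983157 -0.00960833  0.024     ]
 [ 0.53291143  0.13542644  0.024     ]
 [ 0.62592461  0.14886324  0.024     ]]
len 0.29479961623820056 yaw fence y 98.15534468659366
stop top [[0.60107192 0.24947807 0.058     ]]
L 0.20192918214757785 yaw 102.2334956860122
[ 0.52825408 -0.30320098  0.2       ] shift tool mm [ 338.80342213 -118.85967115   44.55040493] tool y yaw -63.65939959438871
```

>>> move_arm(series="339 -119 20 0 0 104;339 -119 20 0 0 104;339 -119 20 0 0 104;339 -119 20 0 0 104;339 -119 20 0 0 104;339 -119 20 0 0 104;339 -119 20 0 0 104;339 -119 20 0 0 104")

```text
time: 1.77
position: [0.5, -0.332, 0.227]
tool_rot: [0.969, -0.246, 0.0, 0.0]
ft_force: [0.9, -1.2, -0.8]
grip_width: 0.0872
grip_force: 0.0
```

```bash
cat >> h.py <<'E'
def tool(P,yaw_y,tilt=0):
    """shift mm & turn deg from the present pose to tool-down pose at P with tool y yaw (deg)"""
    o=robot.get_obs();Rt=R.from_quat(o["tool_rot"])
    a=np.radians(yaw_y);y=np.array([np.cos(a),np.sin(a),0]);z=np.array([0,0,-1.]);x=np.cross(y,z)
    T=R.from_matrix(np.c_[x,y,z])*R.from_euler("y",tilt,degrees=True)
    print("shift",(Rt.inv().apply(np.array(P)-o["position"])*1000).round(1),"turn",np.degrees((Rt.inv()*T).as_rotvec()).round(1),"t",round(o["time"],2),"q6",o["q"][5].round(2),"F",o["ft_force"].round(1))
E
python3 -c "
from h import *
tool([.528,-.303,.2],-167.8)"
```

```text
shift [ 10.7 -38.9  27. ] turn [-0.  -0.  49.3] t 1.77 q6 1.3 F [ 0.9 -1.2 -0.8]
```

>>> move_arm(series="11 -39 27 0 0 49;11 -39 27 0 0 49;11 -39 27 0 0 49;11 -39 27 0 0 49;11 -39 27 0 0 49;11 -39 27 0 0 49;11 -39 27 0 0 49;11 -39 27 0 0 49")

```text
time: 2.43
position: [0.5271, -0.3043, 0.1999]
tool_rot: [0.781, -0.624, 0.0, 0.0]
ft_force: [-0.2, 0.0, -0.1]
grip_width: 0.0871
grip_force: 0.0
```

```bash
python3 - <<'E'
from h import *
tool([.528,-.303,.2],-167.8)
c=robot.camera("wrist");save(c,"w1")
for t in ["stake","stake_end"]:
  for d in robot.tip_of(c,t)[:2]: print(t,np.round(d["xyz"],3),d["p"],px(c,d["xyz"]).round())
print(px(c,[[.5003,-.1743,.0125],[.543,-.3716,.0125]]))
E
```

```text
shift [-1.1 -1.2 -0.1] turn [-0.  -0.   0.5] t 2.43 q6 2.21 F [-0.2  0.  -0.1]
stake [ 0.522 -0.266  0.013] 0.85 [[278. 227.]]
stake [ 0.734 -0.163  0.002] 0.71 [[ 82. 267.]]
stake_end [ 0.541 -0.369  0.011] 0.79 [[282. 128.]]
[[279.43254872 301.94653133]
 [280.6925822  124.73100459]]
```

View pics/w1.png

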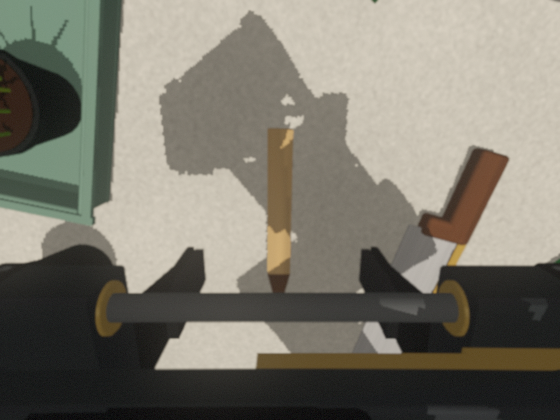

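The stake sits upright in the picture, square end at (280,128) and midway between the fingers, with the saw clear to the right. Descending to grasp it.

>>> move_arm(series="0 0 40 0 0 0;0 0 80 0 0 0;0 0 120 0 0 0;0 0 150 0 0 0;0 0 174 0 0 0;0 0 174 0 0 0;0 0 174 0 0 0;0 0 174 0 0 0")

```text
time: 3.25
position: [0.5271, -0.3044, 0.0258]
tool_rot: [0.782, -0.623, -0.0, 0.0]
ft_force: [-0.2, -0.0, -0.0]
grip_width: 0.0869
grip_force: 0.0
```

>>> move_arm(series="0 0 0 0 0 0;0 0 0 0 0 0;0 0 0 0 0 0;0 0 0 0 0 0;0 0 0 0 0 0;0 0 0 0 0 0;0 0 0 0 0 0;0 0 0 0 0 0", jaw=0, newtons=25)

```text
time: 3.92
position: [0.527, -0.3044, 0.0259]
tool_rot: [0.782, -0.624, -0.0, 0.0]
ft_force: [-0.2, 1.0, 0.1]
grip_width: 0.0417
grip_force: 0.0
```

>>> move_arm(series="0 0 0 0 0 0;0 0 0 0 0 0;0 0 0 0 0 0;0 0 0 0 0 0;0 0 0 0 0 0")

```text
time: 4.33
position: [0.527, -0.3043, 0.0259]
tool_rot: [0.782, -0.624, 0.0, -0.0]
ft_force: [0.2, 0.4, 0.8]
grip_width: 0.0247
grip_force: 24.8
```

>>> move_arm(series="0 0 -30 0 0 0;0 0 -60 0 0 0;0 0 -100 0 0 0;0 0 -140 0 0 0;0 0 -140 0 0 0;0 0 -140 0 0 0")

```text
time: 4.83
position: [0.5284, -0.3055, 0.1689]
tool_rot: [0.782, -0.624, 0.003, 0.0]
ft_force: [-0.5, 0.6, -1.4]
grip_width: 0.0249
grip_force: 24.8
```

```bash
python3 - <<'E'
from h import *
# fence frame
a=np.radians(98.2);fy=np.array([np.cos(a),np.sin(a),0]);fx=np.array([np.sin(a),-np.cos(a),0])
slot=np.array([.626,.149,.024]);print("fx",fx)
# gripping point ~70mm from end; stop ~.108; hover with end 30mm short of the stop, 40 mm off fence
P=slot-.040*fx+(.108-.03-.07)*fy;P[2]=.166
print(P);tool(P,-167.8+176); o=robot.get_obs();print(o["grip_width"],o["grip_force"])
E
```

```text
fx [0.98977623 0.14262893 0.        ]
[0.58526792 0.15121305 0.166     ]
shift [-432.7 -156.8    1.2] turn [   0.5   -0.4 -175.4] t 4.83 q6 2.21 F [-0.5  0.6 -1.4]
0.024882134677629637 24.833587110042572
```

>>> move_arm(series="-145 -52 0 0 0 -57;-145 -52 0 0 0 -57;-145 -52 0 0 0 -57;-145 -52 0 0 0 -57;-145 -52 0 0 0 -57;-145 -52 0 0 0 -57;-145 -52 0 0 0 -57;-145 -52 0 0 0 -57")

```text
time: 5.5
position: [0.5443, -0.1502, 0.164]
tool_rot: [0.985, -0.172, -0.002, -0.001]
ft_force: [0.7, -0.8, -0.7]
grip_width: 0.0251
grip_force: 24.8
```

```bash
python3 -c "
from h import *
tool([.585,.151,.166],8.2)"
```

```text
shift [ -63.7 -297.2   -1.6] turn [-3.00e-01  1.00e-01 -1.18e+02] t 5.5 q6 1.45 F [ 0.7 -0.8 -0.7]
```

>>> move_arm(series="-64 -297 0 0 0 -118;-64 -297 0 0 0 -118;-64 -297 0 0 0 -118;-64 -297 0 0 0 -118;-64 -297 0 0 0 -118;-64 -297 0 0 0 -118;-64 -297 0 0 0 -118;-64 -297 0 0 0 -118")

```text
time: 6.17
position: [0.5868, 0.155, 0.1639]
tool_rot: [0.946, 0.323, -0.001, -0.001]
ft_force: [0.4, 0.3, -0.1]
grip_width: 0.0246
grip_force: 24.8
```

```bash
python3 -c "
from h import *
tool([.585,.151,.166],8.2)"
```

```text
shift [-3.9  2.1 -2.1] turn [ -0.2  -0.1 -60.5] t 6.17 q6 0.98 F [ 0.4  0.3 -0.1]
```

>>> move_arm(series="-2 2 -1 0 0 -60;-2 2 -1 0 0 -60;-2 2 -1 0 0 -60;-2 2 -1 0 0 -60;-2 2 -1 0 0 -60;-2 2 -1 0 0 -60;-2 2 -1 0 0 -60;-2 2 -1 0 0 -60")

```text
time: 6.83
position: [0.586, 0.1465, 0.1647]
tool_rot: [0.677, 0.736, -0.002, -0.002]
ft_force: [-0.9, 0.6, -0.7]
grip_width: 0.0249
grip_force: 24.8
```

>>> move_arm(series="0 0 0 0 0 -3;0 0 0 0 0 -3;0 0 0 0 0 -3")

```text
time: 7.08
position: [0.5865, 0.1465, 0.1653]
tool_rot: [0.661, 0.751, -0.001, -0.001]
ft_force: [-0.3, 0.1, -0.6]
grip_width: 0.0244
grip_force: 24.8
```

```bash
python3 - <<'E'
from h import *
tool([.585,.151,.166],8.2)
c=robot.camera("wrist");save(c,"w2")
t=robot.camera("top");cv2.imwrite("pics/t2.png",cv2.resize(t["img"][110:220,150:300],None,fx=4,fy=4,interpolation=cv2.INTER_CUBIC)[:,:,::-1])
for k,cc in (("w",c),("t",t)):
 for n in ["slot","stop_face","stop","stake_end"]:
  for d in robot.tip_of(cc,n)[:2]: print(k,n,np.round(d["xyz"],3),round(d["p"],2),px(cc,d["xyz"]).round())
E
```

```text
shift [ 4.7 -0.9 -0.7] turn [-0.2 -0.  -0.9] t 7.08 q6 -0.07 F [-0.3  0.1 -0.6]
w slot [0.629 0.15  0.028] 0.87 [[330. 209.]]
w slot [0.589 0.269 0.023] 0.4 [[305.  61.]]
w stop [0.588 0.27  0.02 ] 0.56 [[304.  60.]]
t slot [0.625 0.152 0.024] 0.61 [[227. 155.]]
t slot [0.643 0.149 0.03 ] 0.17 [[228. 148.]]
t stake_end [ 0.475 -0.502  0.013] 0.88 [[452. 206.]]
t stake_end [ 0.226 -0.231  0.013] 0.78 [[362. 293.]]
```

View pics/w2.png

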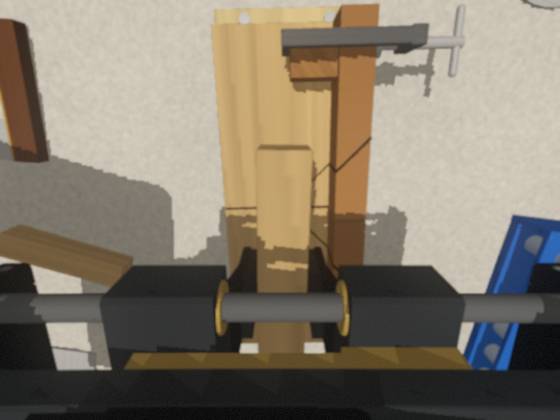

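The wrist view shows the held stake (square end at (285,150)) nearly parallel to the fence. The foot of the stop face is near (290,78)–(335,78), and the slot line runs (225,208)–(330,208).

```bash
python3 - <<'E'
from h import *
c=robot.camera("wrist")
L=["slotL","slotR","stopL","stopR"]
b=ray(c,[[225,208],[330,208],[291,78],[334,78]],.024)
for n,p in zip(L,b):print(n,p.round(4))
e=ray(c,[[214,35],[225,208]],.024);d=e[0]-e[1];print("bed front edge yaw",np.degrees(np.arctan2(d[1],d[0])),e)
e=ray(c,[[339,20],[334,200]],.064);d=e[0]-e[1];print("fence top edge yaw",np.degrees(np.arctan2(d[1],d[0])),e)
o=robot.get_obs();z=o["position"][2]
e=ray(c,[[258,148],[312,150],[258,230],[311,230]],z-.026+.0255);print("stake end top",e)
for i in(0,1):
  d=e[i]-e[i+2];print("stake yaw",np.degrees(np.arctan2(d[1],d[0])))
print(o["position"])
E
```

```text
slotL [0.5353 0.137  0.024 ]
slotR [0.6317 0.1495 0.024 ]
stopL [0.5807 0.2552 0.024 ]
stopR [0.6156 0.2597 0.024 ]
bed front edge yaw 97.7467557396909 [[0.51609289 0.27827659 0.024     ]
 [0.53530676 0.13703591 0.024     ]]
fence top edge yaw 98.70149186643205 [[0.60706059 0.29077052 0.064     ]
 [0.62592876 0.16748792 0.064     ]]
stake end top [[0.56835353 0.21172991 0.16651914]
 [0.5917232  0.21389046 0.16651914]
 [0.57238447 0.17398403 0.16651914]
 [0.59705217 0.17718059 0.16651914]]
stake yaw 96.09560703992393
stake yaw 98.25960905745936
[0.58768713 0.14661299 0.16701914]
```

>>> move_arm(series="30 5 0 0 0 -1;30 5 30 0 0 -1;30 5 60 0 0 -1;30 5 90 0 0 -1;30 5 105 0 0 -1;30 5 111 0 0 -1;30 5 111 0 0 -1;30 5 111 0 0 -1")

```text
time: 8.3
position: [0.5894, 0.1771, 0.0564]
tool_rot: [0.653, 0.757, 0.0, 0.0]
ft_force: [-0.1, -0.6, -1.1]
grip_width: 0.0249
grip_force: 24.8
```

```bash
python3 - <<'E'
from h import *
tool([.585,.151,.05],8.2)
c=robot.camera("wrist");save(c,"w3")
print(robot.get_obs()["position"])
E
```

```text
shift [-25.2  -8.1   6.4] turn [0.1 0.  0.2] t 8.3 q6 -0.04 F [-0.1 -0.6 -1.1]
[0.58989885 0.17710802 0.05713075]
```

View pics/w3.png

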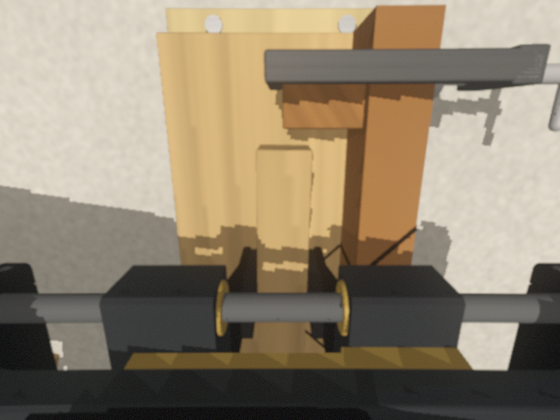

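The stake sits a few mm above the bed, its end (row 150) about 10 mm short of the stop foot (row 128) and overlapping the stop.

>>> move_arm(series="0 0 3 0 0 0;5 0 5 0 0 0;7 0 5 0 0 0;8 0 5 0 0 0;9 0 5 0 0 0;9 0 5 0 0 0")

```text
time: 8.85
position: [0.5876, 0.1859, 0.0512]
tool_rot: [0.653, 0.757, 0.0, 0.0]
ft_force: [0.3, -1.2, 0.5]
grip_width: 0.0246
grip_force: 24.8
```

>>> move_arm(series="1 0 0 0 0 0;2 0 0 0 0 0;2 0 0 0 0 0;2 0 0 0 0 0")

```text
time: 9.18
position: [0.5877, 0.186, 0.0512]
tool_rot: [0.653, 0.757, -0.001, 0.001]
ft_force: [0.3, -6.4, 1.6]
grip_width: 0.0248
grip_force: 24.8
```

>>> move_arm(series="0 0 1 0 0 0;0 0 2 0 0 0;0 0 2 0 0 0")

```text
time: 9.43
position: [0.5882, 0.1862, 0.0499]
tool_rot: [0.653, 0.757, -0.0, 0.001]
ft_force: [0.7, -6.0, 4.3]
grip_width: 0.0248
grip_force: 25.0
```

>>> move_arm(series="0 0 0 0 0 0;0 0 0 0 0 0;0 0 0 0 0 0;0 0 0 0 0 0", jaw=0.4)

```text
time: 9.77
position: [0.5869, 0.1883, 0.0487]
tool_rot: [0.653, 0.757, 0.0, -0.0]
ft_force: [-0.2, 0.3, 0.2]
grip_width: 0.034
grip_force: 0.0
```

>>> move_arm(series="0 0 -20 0 0 0;0 0 -50 0 0 0;0 0 -90 0 0 0;0 -10 -110 0 0 0;0 -50 -110 0 0 0;0 -50 -110 0 0 0;0 -50 -110 0 0 0")

```text
time: 10.35
position: [0.5335, 0.1807, 0.1585]
tool_rot: [0.653, 0.757, -0.002, -0.002]
ft_force: [0.5, 0.5, 0.2]
grip_width: 0.035
grip_force: 0.0
```

```bash
python3 - <<'E'
from h import *
c=robot.camera("wrist");save(c,"w4")
o=robot.get_obs();print(o["position"],o["time"],o["grip_width"],o["q"].round(2))
tool([.585,.151,.05],-81.8,0);tool([.585,.151,.05],98.2,0)
E
```

```text
[0.53649421 0.18085826 0.15881714] 10.4 0.03455403514189915 [ 0.13  0.56  1.66  0.    0.92 -0.02]
shift [-36.7  43.7 108.8] turn [-0.1  0.  90.2] t 10.4 q6 -0.02 F [0.6 0.4 0.4]
shift [-36.7  43.7 108.8] turn [ -0.   -0.1 -89.8] t 10.4 q6 -0.02 F [0.6 0.4 0.4]
```

View pics/w4.png

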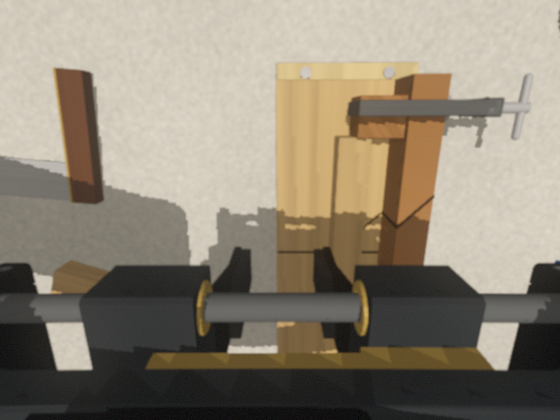

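The stake lies on the bed with its end (335–390, 137) at the stop block, parallel to the fence and about 22 mm off it. Next I'll push it sideways to the fence with closed fingers at its centre of mass.

>>> move_arm(series="-20 0 0 0 0 90;-20 0 0 0 0 90;-20 0 0 0 0 90;-20 0 0 0 0 90;-20 0 0 0 0 90;-20 0 0 0 0 90;-20 0 0 0 0 90;-20 0 0 0 0 90", jaw=0)

```text
time: 11.07
position: [0.5423, 0.1611, 0.1585]
tool_rot: [0.937, 0.348, 0.001, 0.0]
ft_force: [-0.6, -0.1, -0.1]
grip_width: 0.0007
grip_force: 0.0
```

```bash
cat >> h.py <<'E'
fx=np.array([.98978,.1426,0]);fy=np.array([-.1426,.98978,0])
def go(u,v,z,tilt=0): tool(u*fx+v*fy+[0,0,z],-81.8,tilt)
E
python3 -c "
from h import *
go(.568,.082,.12)"
```

```text
shift [ 6.9  4.5 38.5] turn [ 0.  -0.1 32.5] t 11.07 q6 0.95 F [-0.6 -0.1 -0.1]
```

>>> move_arm(series="7 5 10 0 0 33;7 5 20 0 0 33;7 5 38 0 0 33;7 5 38 0 0 33;7 5 38 0 0 33;7 5 38 0 0 33;7 5 38 0 0 33")

```text
time: 11.65
position: [0.5504, 0.1618, 0.1205]
tool_rot: [0.997, 0.072, 0.0, -0.0]
ft_force: [-0.2, 0.3, 0.2]
grip_width: 0.0004
grip_force: 0.0
```

```bash
python3 -c "
from h import *
go(.568,.082,.052)"
```

```text
shift [ 0.1 -0.3 68.5] turn [-0. -0.  0.] t 11.65 q6 1.52 F [-0.2  0.3  0.2]
```

>>> move_arm(series="0 0 35 0 0 0;0 0 60 0 0 0;0 0 68 0 0 0;0 0 68 0 0 0;5 0 68 0 0 0;10 0 68 0 0 0;15 0 68 0 0 0;15 0 68 0 0 0")

```text
time: 12.32
position: [0.5671, 0.164, 0.0546]
tool_rot: [0.997, 0.071, 0.003, -0.0]
ft_force: [0.6, 0.3, 0.7]
grip_width: 0.0005
grip_force: 0.0
```

>>> move_arm(series="4 0 0 0 0 0;8 0 0 0 0 0;12 0 0 0 0 0;16 0 0 0 0 0;19 0 0 0 0 0;22 0 0 0 0 0;22 0 0 0 0 0;22 0 0 0 0 0")

```text
time: 12.98
position: [0.5861, 0.1669, 0.0528]
tool_rot: [0.998, 0.071, 0.0, 0.0]
ft_force: [0.0, -0.1, -0.3]
grip_width: 0.0007
grip_force: 0.0
```

>>> move_arm(series="1 0 0 0 0 0;2 0 0 0 0 0;3 0 0 0 0 0;3 0 0 0 0 0")

```text
time: 13.32
position: [0.5888, 0.1673, 0.0528]
tool_rot: [0.998, 0.071, -0.0, -0.0]
ft_force: [0.3, 0.8, -0.1]
grip_width: 0.0003
grip_force: 0.1
```

>>> move_arm(series="1 0 0 0 0 0;2 0 0 0 0 0;3 0 0 0 0 0;3 0 0 0 0 0")

```text
time: 13.65
position: [0.5889, 0.1673, 0.0527]
tool_rot: [0.997, 0.071, -0.003, 0.0]
ft_force: [-5.5, -1.5, 4.2]
grip_width: 0.0006
grip_force: 2.9
```

>>> move_arm(series="1 0 0 0 0 0;2 0 0 0 0 0;2 0 0 0 0 0;2 0 0 0 0 0")

```text
time: 13.98
position: [0.589, 0.1674, 0.0527]
tool_rot: [0.997, 0.071, -0.005, 0.0]
ft_force: [-8.2, -2.7, 7.1]
grip_width: 0.0004
grip_force: 4.5
```

>>> move_arm(series="-10 0 0 0 0 0;-25 0 0 0 0 0;-25 0 -20 0 0 0;-25 0 -50 0 0 0;-25 0 -60 0 0 0;-25 0 -60 0 0 0;-25 0 -60 0 0 0")

```text
time: 14.57
position: [0.5698, 0.1646, 0.1134]
tool_rot: [0.998, 0.071, 0.001, -0.0]
ft_force: [0.2, -0.3, 0.2]
grip_width: 0.0005
grip_force: 0.0
```

```bash
python3 - <<'E'
from h import *
go(.575,.105,.0905,45)
c=robot.camera("wrist");save(c,"w5")
for n in ["stake","stake_end","slot","stop_face"]:
  for d in robot.tip_of(c,n)[:2]:
    p=np.array(d["xyz"]);print(n,p.round(3),round(d["p"],2),"uv",(p@fx).round(4),(p@fy).round(4))
E
```

```text
shift [-12.5 -23.4  22.9] turn [ 0.  44.9 -0.1] t 14.57 q6 1.52 F [ 0.2 -0.3  0.2]
stake [0.613 0.159 0.039] 0.76 uv 0.6295 0.0695
stake_end [0.597 0.256 0.033] 0.65 uv 0.6271 0.1685
slot [0.629 0.151 0.024] 0.58 uv 0.644 0.0602
```

View pics/w5.png

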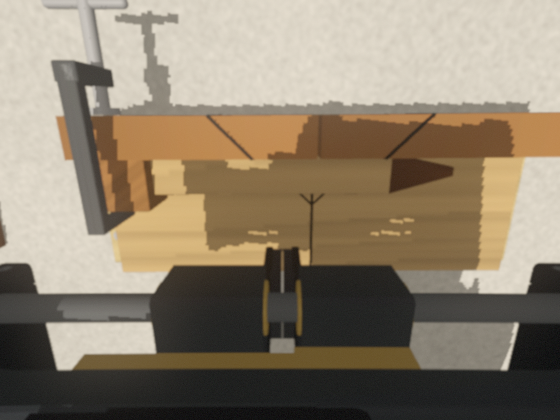

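The stake lies along the fence, its end at (153,178) against the stop face and its dark point past the slot. Tilting for the diagonal push now.

>>> move_arm(series="-12 -23 23 0 45 0;-12 -23 23 0 45 0;-12 -23 23 0 45 0;-12 -23 23 0 45 0;-12 -23 23 0 45 0;-12 -23 23 0 45 0;-12 -23 23 0 45 0;-12 -23 23 0 45 0")

```text
time: 15.48
position: [0.5971, 0.199, 0.1585]
tool_rot: [0.948, 0.068, 0.309, -0.023]
ft_force: [-0.1, 1.2, 0.0]
grip_width: 0.0002
grip_force: 0.0
```

```bash
python3 -c "
from h import *
go(.6009,.105,.0646,45)
print(robot.get_obs()['position'])"
```

```text
shift [-70.2   6.9  65. ] turn [-0.   8.9 -0.1] t 15.48 q6 1.43 F [-0.1  1.2  0. ]
[0.5971237  0.19896273 0.15846576]
```

```bash
python3 -c "
from h import *
o=robot.get_obs();print(o['q'].round(3));R_=R.from_quat(o['tool_rot']).as_matrix();print(R_.round(2))"
```

```text
[0.144 0.563 1.948 0.144 0.    1.429]
[[ 0.8   0.14  0.58]
 [ 0.11 -0.99  0.08]
 [ 0.59 -0.   -0.81]]
```

The wrist joint (q5) is at its limit, so +45° can't be reached. I'll lean the hand the other way, about −28°, so the finger side pushes diagonally into the fence and down while the body clears the clamp.

```bash
python3 -c "
from h import *
go(.56,.105,.15,-28)"
```

```text
shift [-53.    6.8 -28.1] turn [ -0.1 -64.1  -0. ] t 15.48 q6 1.43 F [-0.1  1.2  0. ]
```

>>> move_arm(series="-53 7 -28 0 -64 0;-53 7 -28 0 -64 0;-53 7 -28 0 -64 0;-53 7 -28 0 -64 0;-53 7 -28 0 -64 0;-53 7 -28 0 -64 0;-53 7 -28 0 -64 0;-53 7 -28 0 -64 0")

```text
time: 16.15
position: [0.5402, 0.1835, 0.1509]
tool_rot: [0.982, 0.07, -0.176, 0.012]
ft_force: [0.3, 1.3, -1.0]
grip_width: 0.0001
grip_force: 0.0
```

```bash
python3 -c "
from h import *
go(.56,.105,.15,-28)
print(robot.get_obs()['q'].round(2))"
```

```text
shift [-0.4 -0.4  1.1] turn [-0.1 -7.6 -0. ] t 16.15 q6 1.56 F [ 0.3  1.3 -1. ]
[ 0.13  0.71  1.41 -0.    1.37  1.56]
```

>>> move_arm(series="0 0 0 0 -8 0;0 0 0 0 -8 0;0 0 0 0 -8 0")

```text
time: 16.4
position: [0.5395, 0.1832, 0.1475]
tool_rot: [0.967, 0.069, -0.243, 0.017]
ft_force: [0.1, 0.7, 0.2]
grip_width: 0.0
grip_force: 0.0
```

```bash
python3 -c "
from h import *
go(.592,.105,.082,-28)
go(.616,.105,.0685,-28)"
```

```text
shift [59.1 -0.5 42.6] turn [-0.1  0.2 -0. ] t 16.4 q6 1.56 F [0.1 0.7 0.2]
shift [86.7 -0.5 43.1] turn [-0.1  0.2 -0. ] t 16.4 q6 1.56 F [0.1 0.7 0.2]
```

>>> move_arm(series="20 0 20 0 0 0;40 0 43 0 0 0;58 0 43 0 0 0;65 0 43 0 0 0;72 0 43 0 0 0;77 0 43 0 0 0;77 0 43 0 0 0;77 0 43 0 0 0")

```text
time: 17.07
position: [0.5851, 0.1903, 0.0758]
tool_rot: [0.967, 0.069, -0.244, 0.017]
ft_force: [0.4, -0.2, -0.3]
grip_width: 0.0004
grip_force: 0.0
```

>>> move_arm(series="2 0 0 0 0 0;4 0 0 0 0 0;6 0 0 0 0 0;8 0 0 0 0 0;8 0 0 0 0 0;8 0 0 0 0 0")

```text
time: 17.57
position: [0.5919, 0.1912, 0.0707]
tool_rot: [0.967, 0.069, -0.244, 0.017]
ft_force: [-0.3, -0.1, -0.6]
grip_width: 0.0006
grip_force: 0.0
```

```bash
python3 -c "
from h import *
go(.616,.105,.0685,-28)"
```

```text
shift [ 3.6 -0.2  0.6] turn [-0.1  0.4  0. ] t 17.57 q6 1.56 F [-0.3 -0.1 -0.6]
```

>>> move_arm(series="2 0 0 0 0 0;3 0 0 0 0 0;4 0 0 0 0 0;5 0 0 0 0 0;5 0 0 0 0 0;5 0 0 0 0 0")

```text
time: 18.07
position: [0.5953, 0.1917, 0.0689]
tool_rot: [0.967, 0.069, -0.246, 0.017]
ft_force: [-3.5, -0.9, 4.2]
grip_width: 0.0003
grip_force: 2.2
```

>>> move_arm(series="1 0 0 0 0 0;2 0 0 0 0 0;3 0 0 0 0 0;3 0 0 0 0 0;3 0 0 0 0 0")

```text
time: 18.48
position: [0.5957, 0.1918, 0.0686]
tool_rot: [0.966, 0.069, -0.249, 0.017]
ft_force: [-7.7, -1.3, 9.6]
grip_width: 0.0004
grip_force: 5.5
```

>>> move_arm(series="1 0 -0.5 0 0 0;2 0 -1 0 0 0;2.6 0 -1.4 0 0 0;2.6 0 -1.4 0 0 0;2.6 0 -1.4 0 0 0;2.6 0 -1.4 0 0 0")

```text
time: 18.98
position: [0.596, 0.1918, 0.0686]
tool_rot: [0.965, 0.069, -0.252, 0.018]
ft_force: [-12.0, -2.2, 9.3]
grip_width: 0.0003
grip_force: 7.4
```

```bash
python3 - <<'E'
from h import *
c=robot.camera("wrist");save(c,"w6")
o=robot.get_obs();p=o["position"];print("uv",p@fx,p@fy,o["ft_force"],o["joint_velocities"].round(4))
t=robot.camera("top")
for n in ["stake","stake_end","slot","stop_face"]:
 for cc in (c,t):
  for d in robot.tip_of(cc,n)[:1]:
    q=np.array(d["xyz"]);print(n,q.round(3),round(d["p"],2),"uv",(q@fx).round(4),(q@fy).round(4))
E
```

```text
uv 0.6173050319339303 0.10490573616247126 [-11.26617761  -2.9415385    9.68971751] [-0.0003 -0.0006 -0.0001  0.0007  0.0012 -0.0004]
stake [ 0.565 -0.549  0.016] 0.94 uv 0.4812 -0.6243
stake_end [ 0.225 -0.232  0.016] 0.88 uv 0.1899 -0.2621
slot [0.624 0.151 0.022] 0.9 uv 0.6389 0.0604
stop_face [0.628 0.153 0.024] 0.38 uv 0.643 0.0615
```

View pics/w6.png

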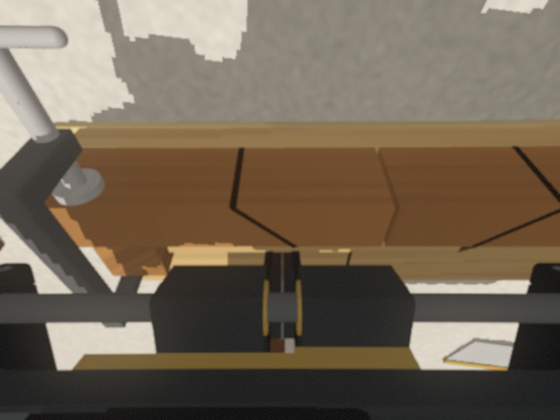

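The picture shows the stake flush along the fence, its end near (170,255) at the stop face, with the fingers pressing between slot and stop. I'll enlarge the stop corner to check the gap.

```bash
python3 - <<'E'
import cv2,numpy as np
a=cv2.imread("pics/w6.png")[225:295,110:230];b=cv2.imread("pics/w5.png")[145:215,100:220]
cv2.imwrite("pics/z.png",np.hstack([cv2.resize(i,(396,420),interpolation=cv2.INTER_NEAREST) if 0 else cv2.resize(i,None,fx=3.3,fy=6,interpolation=cv2.INTER_CUBIC) for i in(a,b)]))
E
```

```text
(no output)
```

View pics/z.png

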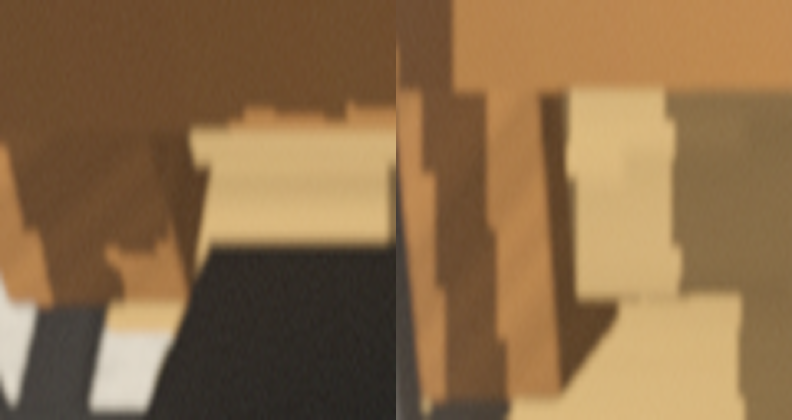

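```bash
python3 - <<'E'
from h import *
c=robot.camera("wrist")
A=ray(c,[[155.5,249],[163,275]],.058);B=ray(c,[[167.6,247],[173.6,252.5],[169,268]],.049)
for n,p in (("stop top z.058",A),("stake top z.049",B)):print(n,"u",(p@fx).round(4),"v",(p@fy).round(4))
print(robot.get_obs()["ft_force"])
E
```

```text
stop top z.058 u [0.6324 0.6093] v [0.166  0.1686]
stake top z.049 u [0.6221 0.6172 0.6023] v [0.1651 0.1632 0.1694]
[-11.18918188  -2.37531603   9.36655334]
```

```bash
python3 -c "
from h import *
print(robot.hand_in())"
```

```text
the job is handed in; nothing more can be done
None
```

I handed the job in with the stake flat on the bed, along the fence and butted to the stop. The hand was holding it about 45 mm from the slot on the stop side, with roughly 11 N into the fence and 9 N down; no verdict came back, and the gap at the stop was judged from pictures as under about 1 mm.

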